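# Free the stuck mould clamp

### The arm

A 6-joint arm with a two-finger parallel gripper is mounted at the origin on the work surface. World frame = base frame: x ahead of the robot, y to its left, z up, the work surface at z = 0. Lengths are in m, angles in rad, forces in N, time in s.
With the tool pointing down it reaches from about 0.275 to 1 m from the base axis. Payload 8.4 kg.
Tool frame: the origin (TCP) lies on the centre line of the jaws, within the pads' length; the fingertips stand 17 mm ahead of it and the grasp point (between the pads) lies 2 mm behind it (bot.tcp_to_tips is the y of the fingertips in the tool frame, in m); y points along the fingers, z is the direction in which the jaws open and shut, and the axes are right-handed (so a half turn about y gives the same grasp; the last joint's range is limited). The gripper opens to 85 mm and grips with 20 to 120 N. Pads are 22 mm wide; open, the fingers measure 114 mm over their backs; the gripper's body (76 mm by 85 mm) begins 54 mm behind the grasp point. The pads swing forward as they close: fully open they stand 13 mm farther back than shut.
Start: joints at [-0.002, 0.353, 1.633, -0, 1.155, -0.002], TCP at [0.625, -0, 0.209] pointing down, gripper open.
Joint ranges: [-2.63, 2.63], [-0.92, 2.1], [0.06, 2.66], [-1.3, 4.44], [0, 2.69], [-3.02, 3.02]. Speed limits (rad/s): [2.22, 2.22, 2.79, 3.14, 3.14, 3.14].

### API

Orientations are given as a unit quaternion [x, y, z, w].
In Python, from workcell import bot, hand, kinematics, get_obs, vision, hand_in gives the robot as it stands. The module is installed in compiled form; this text tells all that it offers. Calls block until the motion is done:
- bot.reach(position, orientation): joint-space move of the TCP to a pose.
- bot.servo_line(position, ori=None, velocity=0.15): straight line of the TCP; ori=None keeps the orientation; velocity is the mean speed in m/s.
- bot.goto_joints(angles): joint-space move.
- hand.move_gripper(opening, strength=None): finger opening in m; strength is the grip in N (None keeps the last); returns when the fingers have stopped.
- bot.dwell(seconds).
- kinematics.solve_ik(position, orientation): joint angles nearest the present ones, or None.
- get_obs(): the state.
- vision.read_camera(name): name is "scene" or "side" or "wrist"; returns a dict with "frame" (384x512x3 uint8, red, green, blue), "intrinsics" (3x3 intrinsics, pixels), "dist" ([k1, k2, p1, p2, k3] as OpenCV has them; the pictures are not rectified), "view" (4x4, takes a point from world to camera coordinates). Camera axes: x right, y down, z forward; pixel columns grow to the right and rows downward; lengths in m; the calibration is good to about 2 mm. A picture is of the moment at which its call begins. There is no depth.
A pose or a line that the arm cannot do raises bot.IKError and nothing moves.
- hand_in(): hands the job in, once; it reports no verdict.
The state is a dict: "time_s": time; "joint_pos": joint angles; "joint_vel": joint speeds; "joint_efforts": joint torques, N m; "position": TCP position; "orientation": TCP orientation; "wrist_force": force on the tool from outside, world axes, zero at the start; "ft_torque": the same for the moment, N m; "gripper_width": finger opening in m.
Only numpy, scipy, OpenCV 4.12 (cv2) and the standard library are available. Lean on these libraries where they do the work, as an engineer would, in place of code of your own. Each camera call takes 0.05 s, during which the arm holds its last target.

### The job

On the pottery bench stand two mould clamps with black wing knobs, stuck with dried slip. Open the one holding the blue-banded plaster mould: break its knob loose with a short firm twist anticlockwise (seen from above), then turn it on by a quarter turn in all, until the wing lies square across the clamp's bridge, and let go. Leave the knob of the red-banded clamp shut and the clay tumbler standing where it is.

Things in the scene. Friction and masses are not known exactly. Their poses are not given: they have to be found in the camera images.
- blue_knob_grip (a point): Grip point of the blue-banded clamp's black wing knob: on its vertical axis, 187 mm above the table, 12 mm below the wing's top, 24 mm above the 60 mm disc at its foot. Wing: bar 56 long, 16 thick, 36 high, along this point's x; y is across its flat faces (pinch these), z up; turns with the knob. Fixed clamp: base 200 x 105, aluminium bridge 190 x 34 with its top at 143 mm; shut, wing along bridge.
- blue_knob (a joint): Turn of that knob (rad): 0 shut, grows anticlockwise seen from above, 1.57 = wing square across the bridge, hard stop at 1.75. Stuck: it takes about 0.3 to 0.5 N m over the first 0.25 rad (grip with 60 N or more; it may spring back if let go there), gives way with a small snap, and beyond 0.55 rad turns freely (about 0.04 N m), stays where left and does not rise. One grasp does it.
- red_knob (a joint): Turn of the like knob, 0 shut, of the identical clamp whose white mould has red bands; it stands on the other side of the bench's middle (y = 0), over 300 mm away from axis to axis, and its top is 199 mm above the table too. It must stay shut.
- tumbler_center (a point): Centre (half-way up) of a loose unfired clay-coloured tumbler, 64 mm across and 85 mm high, standing upright between the clamps; z is up. Not to be moved.

How it is judged:
On the way:
1. the blue clamp's knob is broken loose (turned by more than 0.5 rad) (value of joint blue_knob above 0.5 rad), for 0.1 s.
At the end, for the whole second after the job is handed in: The blue clamp's knob is turned anticlockwise by at least 1.25 rad (a quarter turn is 1.57; up to its stop at 1.75 is fine) and at rest; the red clamp's knob is still shut (under 0.15 rad), and the tumbler stands upright within 30 mm of where it was (value of joint blue_knob above 1.25 rad and velocity of joint blue_knob below 0.1 rad/s and value of joint red_knob below 0.15 rad and distance of tumbler_center from where it was at the start of the episode below 0.03 m and angle between tumbler_center's own z axis and vertical below 0.2 rad); the robot touches nothing.
It fails at once if the red clamp's knob is turned (0.15 rad or more) (value of joint red_knob above 0.15 rad).
It fails at once if the tumbler is shoved by more than 30 mm or tipped (distance of tumbler_center from where it was at the start of the episode above 0.03 m or angle between tumbler_center's own z axis and vertical above 0.3 rad).
It also fails if it takes over 29 s, if anything falls off the work surface, if the arm or the gripper's body presses on something with over 40 N, if the wrist force passes 120 N, or if a joint passes its speed limit or range.

## Working session

There is one attempt and no reset: what is moved stays moved. The work goes in short steps, each a Python script; the robot and the scene stay as the last script left them, time stands still between calls to the robot, and variables do not carry over. Pictures are saved under pics/ and viewed, and the job is handed in when it is done.

```bash
mkdir -p pics; python3 - <<'E'
from workcell import bot, vision, get_obs
import cv2, numpy as np, pickle
d={}
for n in ["scene","side","wrist"]:
    r=vision.read_camera(n); d[n]=r
    cv2.imwrite(f"pics/{n}0.png",r["frame"][:,:,::-1])
    V=np.array(r["view"]); print(n,np.round(r["dist"],3),"cam",np.round(-V[:3,:3].T@V[:3,3],3),"fwd",np.round(V[2,:3],2))
pickle.dump(d,open("d0.pkl","wb"))
o=get_obs(); print(o["time_s"],o["orientation"],o["position"],bot.tcp_to_tips)
E
```

```text
scene [-0.104  0.     0.     0.     0.   ] cam [0.783 0.398 0.784] fwd [-0.3  -0.5  -0.82]
side [-0.008  0.     0.     0.     0.   ] cam [ 0.392 -0.607  0.809] fwd [ 0.2   0.66 -0.72]
wrist [-0.054  0.     0.     0.     0.   ] cam [0.623 0.074 0.373] fwd [-0.   -0.29 -0.96]
0.15 [-0.50027035  0.5002739  -0.49972735  0.49972811] [ 6.24620473e-01 -5.87068101e-07  2.08400307e-01] 0.017
```

View pics/scene0.png

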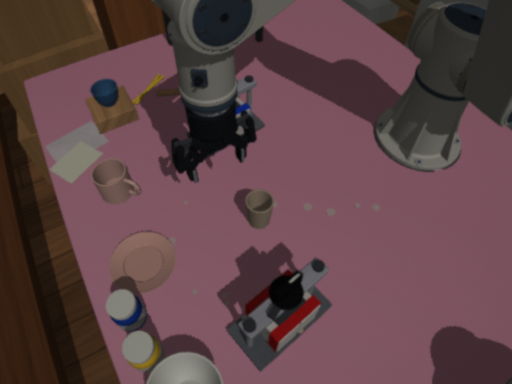

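View pics/side0.png

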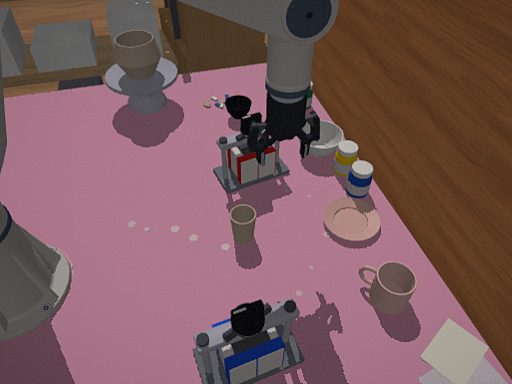

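View pics/wrist0.png

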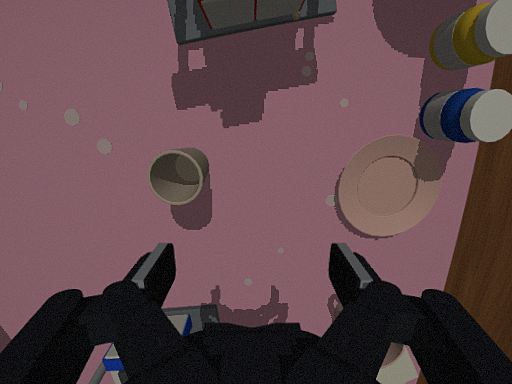

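The scene picture shows the red clamp at (285,300), the tumbler at (260,210), and the blue clamp hidden behind the gripper at about (245,110). The side picture shows the blue clamp's knob at (248,318) with bridge ends at about (203,341) and (290,308), and the tumbler at (243,223). I'll enlarge the side view.

```bash
cat > h.py <<'E'
import cv2, numpy as np
def ray(r,uv):
    K=np.array(r["intrinsics"],float);D=np.array(r["dist"],float);V=np.array(r["view"])
    p=cv2.undistortPoints(np.array(uv,float).reshape(-1,1,2),K,D).reshape(-1,2)
    d=np.c_[p,np.ones(len(p))]@V[:3,:3]
    return -V[:3,:3].T@V[:3,3],d
def plane(r,uv,z):
    c,d=ray(r,uv); return c+d*((z-c[2])/d[:,2])[:,None]
def proj(r,P):
    V=np.array(r["view"]);return cv2.projectPoints(np.array(P,float).reshape(-1,1,3),cv2.Rodrigues(V[:3,:3])[0],V[:3,3],np.array(r["intrinsics"],float),np.array(r["dist"],float))[0].reshape(-1,2)
E
python3 - <<'E'
import pickle,cv2,numpy as np
from h import *
d=pickle.load(open("d0.pkl","rb")); r=d["side"]
c=r["frame"][284:384,180:310,::-1]
cv2.imwrite("pics/side_crop.png",cv2.resize(c,None,fx=6,fy=6,interpolation=cv2.INTER_CUBIC))
print(plane(r,[(248,318)],.17),plane(r,[(203,338),(290,306)],.155),plane(r,[(243,212)],.085))
E
```

```text
[[ 0.47241614 -0.29414128  0.17      ]] [[ 0.3923477  -0.3012787   0.155     ]
 [ 0.55229438 -0.28478335  0.155     ]] [[0.54193816 0.01326328 0.085     ]]
```

View pics/side_crop.png

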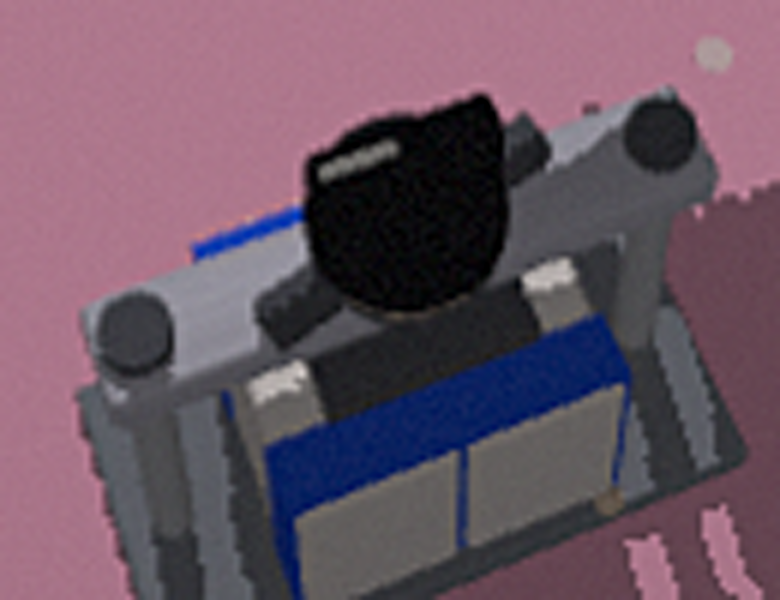

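```bash
cat >> h.py <<'E'
from scipy.spatial.transform import Rotation as R
Q0=R.from_quat([-0.5,0.5,-0.5,0.5])   # jaws open along +x
def q(yaw): return (R.from_euler('z',yaw)*Q0).as_quat()   # jaw axis at yaw
E
python3 - <<'E'
from workcell import bot, vision, get_obs, kinematics
import cv2, numpy as np, pickle
from h import *
for y in (0.1-np.pi/2,0.1,0.2): print(y,np.round(kinematics.solve_ik([.472,-.293,.187],q(y)),3))
bot.servo_line([.60,-.05,.33],velocity=.25)
bot.reach([.472-.05,-.293-.0,.33],q(.1-np.pi/2))
d={}
for n in ["scene","side","wrist"]:
    r=vision.read_camera(n); d[n]=r
    cv2.imwrite(f"pics/{n}1.png",r["frame"][:,:,::-1])
pickle.dump(d,open("d1.pkl","wb"))
o=get_obs(); print(o["time_s"],o["joint_pos"],o["position"],o["wrist_force"])
E
```

```text
-1.4707963267948965 [-0.558  0.269  1.806 -0.     1.067  0.913]
0.1 [-0.558  0.269  1.806 -0.     1.067 -0.658]
0.2 [-0.558  0.269  1.806 -0.     1.067 -0.758]
2.1333 [-6.07925911e-01  7.88025132e-02  1.71345046e+00  1.80071326e-04
  1.34974512e+00  8.60349344e-01] [ 0.42276311 -0.29226829  0.32969225] [0.52029348 0.82635829 1.03357068]
```

View pics/wrist1.png

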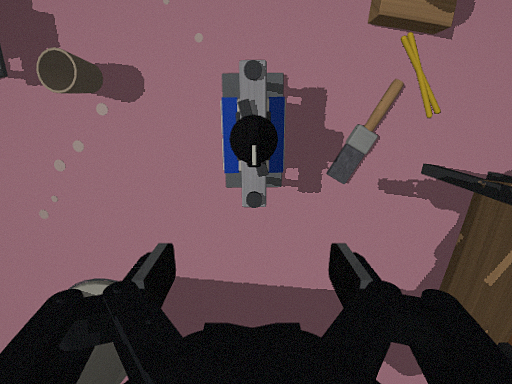

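View pics/scene1.png

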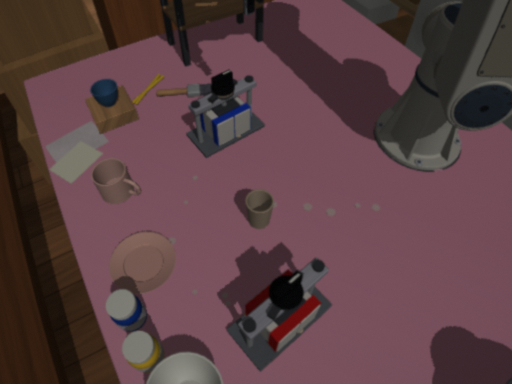

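The wrist picture shows the blue clamp from above: bolt caps at (254,69) and (254,199), and the black knob at (253,139) with its white mark running down the picture, along the bridge. In the scene picture it is now clear, with the knob at (222,84). Now I'll measure with masks.

```bash
python3 - <<'E'
import pickle
from h import *
d=pickle.load(open("d1.pkl","rb"))
def blob(n,box,t):
    f=d[n]["frame"]; u0,v0,u1,v1=box
    g=f[v0:v1,u0:u1].max(2)
    m=(g<t).astype(np.uint8)
    nn,l,s,c=cv2.connectedComponentsWithStats(m)
    i=1+np.argmax(s[1:,4]); print(n,"area",s[i,4],"bbox",s[i,:4]+[u0,v0,0,0],"c",c[i]+[u0,v0])
    return c[i]+[u0,v0],(l==i)
w=d["wrist"]
k,m=blob("wrist",(215,100,300,178),30)
b1,_=blob("wrist",(235,55,272,85),75); b2,_=blob("wrist",(235,187,272,212),75)
for z in (.145,.155): 
    P=plane(w,[b1,b2],z); print(z,P.round(4),"mid",P.mean(0).round(4),"len",np.linalg.norm(P[0]-P[1]),"ang",np.arctan2(*(P[0]-P[1])[1::-1]))
print("knob disc@.163",plane(w,[k],.163),"wing top",plane(w,[k],.199))
# white mark
f=w["frame"].astype(int)[130:180,235:275]; ys,xs=np.where((f.min(2)>120)&(abs(f[...,0]-f[...,2])<25)); print("mark px",len(xs),xs.min()+235,xs.max()+235,ys.min()+130,ys.max()+130)
c=w["frame"][50:220,190:320,::-1]; cv2.imwrite("pics/w1c.png",cv2.resize(c,None,fx=3.5,fy=3.5,interpolation=cv2.INTER_CUBIC))
c=d["scene"]["frame"][60:150,175:275,::-1]; cv2.imwrite("pics/s1c.png",cv2.resize(c,None,fx=6,fy=6,interpolation=cv2.INTER_CUBIC))
E
```

```text
wrist area 1740 bbox [230 115  48  52] c [253.60287356 138.62931034]
wrist area 313 bbox [244  60  23  21] c [253.28753994  69.7571885 ]
wrist area 249 bbox [246 191  20  17] c [255.20080321 199.12449799]
0.145 [[ 0.5508 -0.2804  0.145 ]
 [ 0.3874 -0.3003  0.145 ]] mid [ 0.4691 -0.2903  0.145 ] len 0.1646403914091258 ang 0.12096961530516391
0.155 [[ 0.5492 -0.2805  0.155 ]
 [ 0.3905 -0.2998  0.155 ]] mid [ 0.4698 -0.2901  0.155 ] len 0.15992740000989777 ang 0.12096961530516388
knob disc@.163 [[ 0.46997027 -0.28917515  0.163     ]] wing top [[ 0.47260605 -0.28863539  0.199     ]]
mark px 294 239 264 145 179
```

View pics/w1c.png

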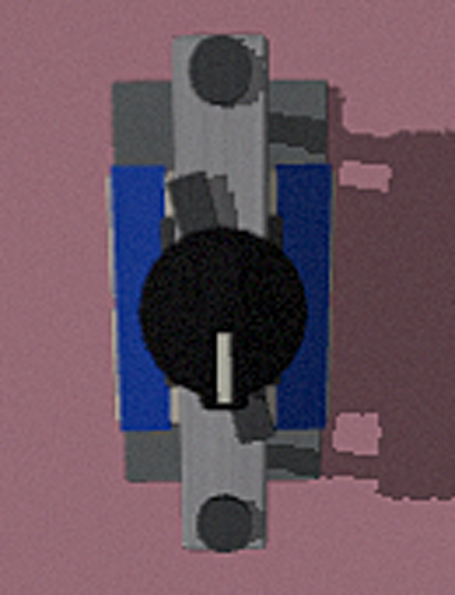

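View pics/s1c.png

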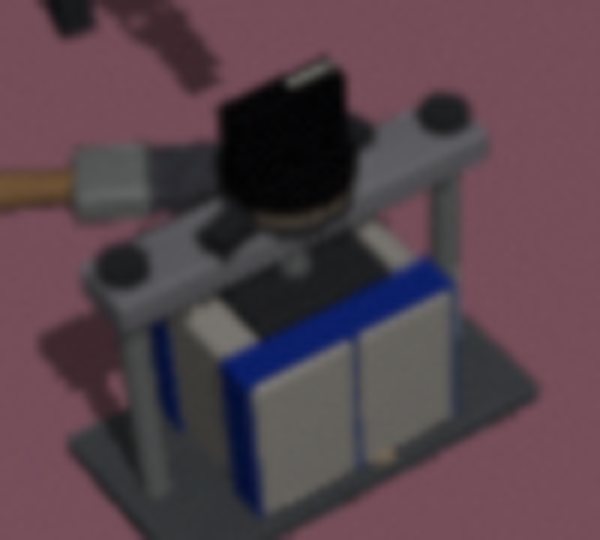

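```bash
python3 - <<'E'
import pickle
from h import *
d=pickle.load(open("d1.pkl","rb"))
w=d["wrist"];s=d["scene"]
P=plane(w,[(253.7,145.1),(255.1,165.3)],.199);print(P,np.arctan2(*(P[0]-P[1])[1::-1]))
sc=lambda u,v:(175+u/6-.4,60+v/6-.4)
P=plane(s,[sc(288,82),sc(328,64)],.199);print("scene mark",P,np.arctan2(*(P[0]-P[1])[1::-1]))
P=plane(s,[sc(222,105),sc(335,58),sc(345,70)],.199);print("scene wing corners",P)
P=plane(s,[sc(122,265),sc(443,112)],.153);print("scene bolts",P,P.mean(0))
w2=d["side"]
P=plane(w2,[(202.2,339.2),(289.7,305.9)],.153);print("side bolts",P,P.mean(0))
E
```

```text
[[ 0.46564674 -0.28947822  0.199     ]
 [ 0.44347479 -0.29340661  0.199     ]] 0.17535853214591315
scene mark [[ 0.46607669 -0.29011812  0.199     ]
 [ 0.44646452 -0.29234127  0.199     ]] 0.11287401258174322
scene wing corners [[ 0.49588247 -0.29041796  0.199     ]
 [ 0.44211314 -0.29440546  0.199     ]
 [ 0.44228348 -0.28535932  0.199     ]]
scene bolts [[ 0.55401474 -0.27310984  0.153     ]
 [ 0.3924338  -0.29217118  0.153     ]] [ 0.47322427 -0.28264051  0.153     ]
side bolts [[ 0.39067236 -0.30203894  0.153     ]
 [ 0.55233159 -0.28346794  0.153     ]] [ 0.47150197 -0.29275344  0.153     ]
```

The bridge angle comes out at about 0.12 rad and the axis at about (0.470, -0.289). The wrist, scene and side views agree to 2–3 mm once the caps are taken at 145 mm height; the cap spacing of 160–165 mm is right for a 190 mm bridge. Next I descend and close softly, watching the wrist force.

```bash
python3 - <<'E'
from workcell import bot, hand, vision, get_obs
from h import *
yaw=.12-np.pi/2
bot.reach([.470,-.289,.26],q(yaw))
hand.move_gripper(.05,20)
bot.servo_line([.470,-.289,.187],velocity=.08)
o=get_obs(); f0=np.array(o["wrist_force"]);print(o["time_s"],o["position"],f0)
hand.move_gripper(.0,20)
o=get_obs(); print(o["time_s"],o["gripper_width"],np.array(o["wrist_force"]),o["ft_torque"],o["position"])
for n in ["scene","wrist"]:
    r=vision.read_camera(n); f=r["frame"][:,:,::-1]
    if n=="scene": f=cv2.resize(f[40:160,150:310],None,fx=4.5,fy=4.5,interpolation=cv2.INTER_CUBIC)
    cv2.imwrite(f"pics/{n}2.png",f)
E
```

```text
4.075 [ 0.47035476 -0.28921427  0.18750567] [ 0.53562153 -0.65924402  0.1626192 ]
4.6083 -0.00027241150529293035 [-0.81089402  0.52496388  0.1662271 ] [ 0.01546291 -0.06056774 -0.0466814 ] [ 0.46999084 -0.2889972   0.18703039]
```

View pics/scene2.png

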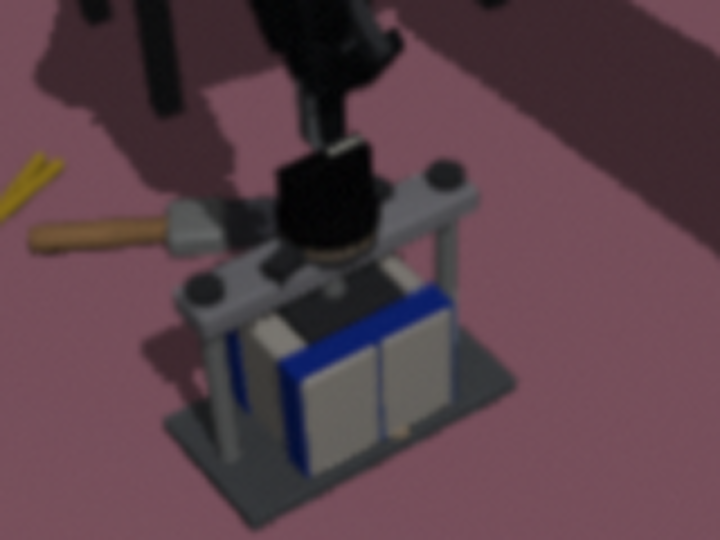

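View pics/wrist2.png

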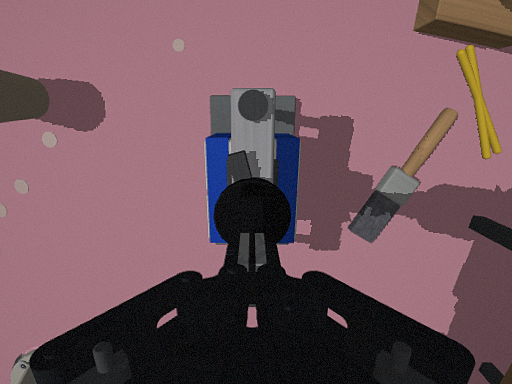

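The gripper shut to 0: it missed the wing. The scene picture shows the fingers at crop (318,140), behind and beside the knob (at (335,190)). I'll check by projecting the TCP into both pictures.

```bash
python3 - <<'E'
from workcell import get_obs, vision, kinematics
import pickle
from h import *
o=get_obs(); p=np.array(o["position"]); print(p,o["joint_pos"],R.from_quat(o["orientation"]).as_matrix().round(3))
d={n:vision.read_camera(n) for n in ["scene","side","wrist"]}
pickle.dump(d,open("d2.pkl","wb"))
for n in d: 
    V=np.array(d[n]["view"]);print(n,"tcp",proj(d[n],[p]),"tip",proj(d[n],[p-[0,0,.017]]),"grip pt",proj(d[n],[[.47,-.289,.187]]),"cam",-V[:3,:3].T@V[:3,3])
f=d["side"]["frame"][:,:,::-1]
cv2.imwrite("pics/side2.png",cv2.resize(f[250:384,150:340],None,fx=4,fy=4,interpolation=cv2.INTER_CUBIC))
E
```

```text
[ 0.46997037 -0.28898543  0.18699062] [-5.54036950e-01  2.62858885e-01  1.81356094e+00  2.37109313e-05
  1.06523486e+00  8.96801690e-01] [[-0.993 -0.     0.12 ]
 [-0.12   0.    -0.993]
 [ 0.    -1.    -0.   ]]
scene tcp [[221.685176    77.96205069]] tip [[222.08957567  83.41002963]] grip pt [[221.67154982  77.9596022 ]] cam [0.78266612 0.39784329 0.78383748]
side tcp [[245.74111447 310.82868657]] tip [[245.83410889 315.64957999]] grip pt [[245.7603735  310.82931481]] cam [ 0.39205714 -0.60704047  0.8090246 ]
wrist tcp [[252.53858218 228.93680081]] tip [[252.44766146 219.64038251]] grip pt [[252.56542348 228.90457241]] cam [ 0.54125264 -0.27961619  0.35175305]
```

View pics/side2.png

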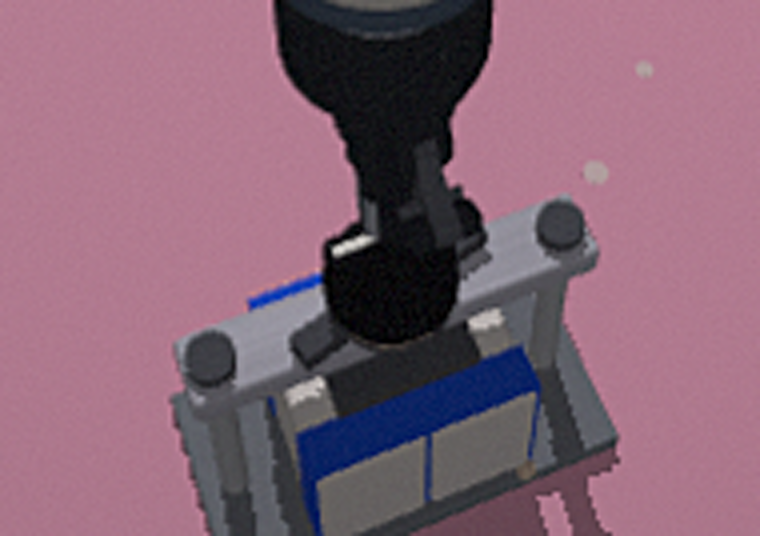

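```bash
python3 - <<'E'
import pickle
from h import *
d=pickle.load(open("d2.pkl","rb"))
def g(n,b,s):
    u0,v0,u1,v1=b; f=d[n]["frame"][v0:v1,u0:u1,::-1].astype(float)/255
    return cv2.resize((255*f**.4).astype(np.uint8),None,fx=s,fy=s,interpolation=cv2.INTER_CUBIC)
a=g("wrist",(180,160,330,310),3.9); b=g("scene",(190,40,260,110),4); c=g("side",(205,270,295,340),3.0)
W=np.zeros((585,585+0,3),np.uint8)
cv2.imwrite("pics/w3.png",a); 
x=np.zeros((560,800,3),np.uint8)
b=cv2.resize(b,(395,395)); c=cv2.resize(c,(400,311)); x[:395,:395]=b; x[:311,400:]=c
cv2.imwrite("pics/ss3.png",x)
E
```

```text
(no output)
```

View pics/w3.png

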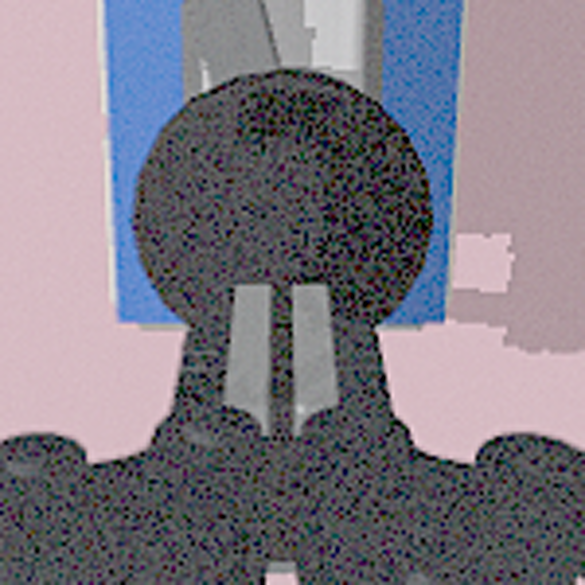

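View pics/ss3.png

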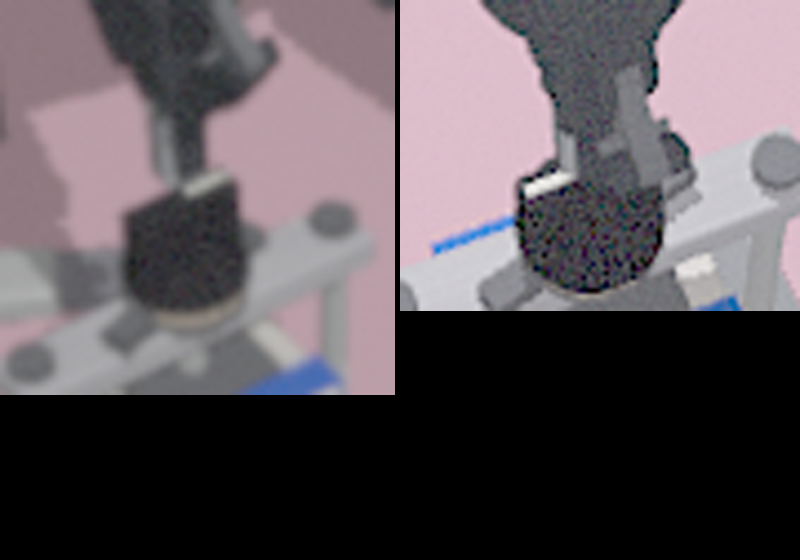

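```bash
python3 - <<'E'
import pickle
from h import *
d=pickle.load(open("d0.pkl","rb"))
x=np.zeros((600,800,3),np.uint8)
p=np.array([.62462,0,.2084])
def g(n,b,w,h):
    u0,v0,u1,v1=b; f=d[n]["frame"][v0:v1,u0:u1,::-1].astype(float)/255
    f=cv2.resize((255*f**.45).astype(np.uint8),(w,h),interpolation=cv2.INTER_CUBIC)
    for s in(-1,1):
        for dz,col in((-.017+.013,(0,255,0)),(-.017,(0,0,255)),(-.017+.03+.013,(255,0,0))):
            q=proj(d[n],[p+[s*.0425,0,dz]])[0]; print(n,s,dz,q)
            cv2.circle(f,tuple(int(t) for t in((q-[u0,v0])*[w/(u1-u0),h/(v1-v0)])),4,col,2)
    return f
x[:400,:400]=g("scene",(165,100,265,200),400,400)
x[:400,400:]=g("side",(235,90,335,190),400,400)
cv2.imwrite("pics/fing0.png",x[:400])
cv2.imwrite("pics/fing0w.png",g("wrist",(100,200,400,384),800,490))
E
```

```text
scene -1 -0.004000000000000002 [238.01173844 172.20647545]
scene -1 -0.017 [238.19468313 176.24072907]
scene -1 0.025999999999999995 [237.57033654 162.43870493]
scene 1 -0.004000000000000002 [198.24172161 190.2169741 ]
scene 1 -0.017 [199.02035208 194.11975758]
scene 1 0.025999999999999995 [196.35804116 180.74769663]
side -1 -0.004000000000000002 [261.62812465 176.45589689]
side -1 -0.017 [261.51502178 180.74057116]
side -1 0.025999999999999995 [261.89854081 166.21071106]
side 1 -0.004000000000000002 [298.37343122 169.52007529]
side 1 -0.017 [297.88209458 173.79574329]
side 1 0.025999999999999995 [299.54715868 159.30359111]
wrist -1 -0.004000000000000002 [193.13689899 229.42025621]
wrist -1 -0.017 [196.83410943 222.30519877]
wrist -1 0.025999999999999995 [182.3976522  250.13434775]
wrist 1 -0.004000000000000002 [315.71634004 229.50254125]
wrist 1 -0.017 [311.69006936 222.38602687]
wrist 1 0.025999999999999995 [327.40652518 250.21462268]
```

View pics/fing0.png

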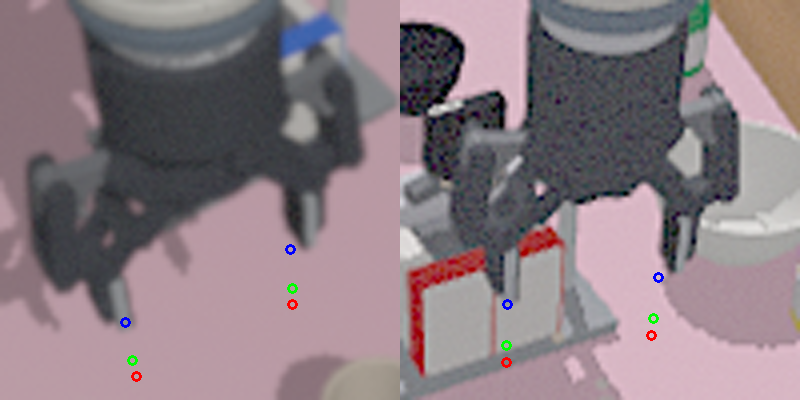

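View pics/fing0w.png

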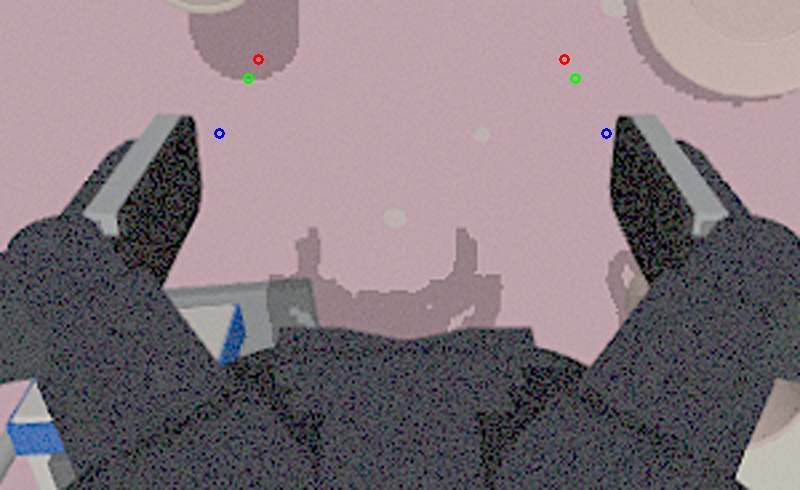

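All three pictures disagree with the reported TCP in the same way: the fingertips stand about 30 mm farther back (higher) than stated. So the jaws closed just above the wing's top. I'll measure the shut fingertips now.

```bash
python3 - <<'E'
import pickle
from h import *
d=pickle.load(open("d2.pkl","rb"))
p=np.array([.46997,-.28899,.187]); a=.12
ax=np.array([np.cos(a),np.sin(a),0])   # pad width direction
w=d["wrist"]
for z in (.168,.19,.195,.2,.205,.21): print(z,"wrist front edge",proj(w,[p*[1,1,0]+ax*.011+[0,0,z]])[0].round(1),"scene c",proj(d["scene"],[p*[1,1,0]+[0,0,z],p*[1,1,0]+ax*.011+[0,0,z],p*[1,1,0]-ax*.011+[0,0,z]]).round(1).tolist(),"side",proj(d["side"],[p*[1,1,0]+[0,0,z]])[0].round(1))
# open state, frame 0: finger tip pad inner corner, measured in wrist0
w0=pickle.load(open("d0.pkl","rb"))["wrist"]
uv=[(100+198/800*300,200+117/490*184),(100+615/800*300,200+117/490*184)]
for z in (.2,.22,.23,.235,.24,.245): P=plane(w0,uv,z);print(z,P.round(4).tolist(),"sep",P[1,0]-P[0,0])
E
```

```text
0.168 wrist front edge [252.5 204.6] scene c [[222.1, 84.0], [218.5, 85.8], [225.8, 82.3]] side [245.8 316.2]
0.19 wrist front edge [252.6 215.2] scene c [[221.6, 77.0], [217.9, 78.7], [225.3, 75.3]] side [245.7 310. ]
0.195 wrist front edge [252.6 218. ] scene c [[221.5, 75.3], [217.7, 77.1], [225.2, 73.6]] side [245.7 308.5]
0.2 wrist front edge [252.7 221. ] scene c [[221.4, 73.7], [217.6, 75.4], [225.1, 72.0]] side [245.7 307. ]
0.205 wrist front edge [252.7 224.1] scene c [[221.2, 72.0], [217.5, 73.7], [225.0, 70.3]] side [245.6 305.5]
0.21 wrist front edge [252.7 227.4] scene c [[221.1, 70.3], [217.3, 72.1], [224.9, 68.6]] side [245.6 304. ]
0.2 [[0.5665, -0.0135, 0.2], [0.68, -0.0134, 0.2]] sep 0.1135472910795492
0.22 [[0.573, -0.0033, 0.22], [0.6734, -0.0032, 0.22]] sep 0.10042811874489821
0.23 [[0.5762, 0.0018, 0.23], [0.6701, 0.0018, 0.23]] sep 0.09386853257757255
0.235 [[0.5779, 0.0043, 0.235], [0.6684, 0.0044, 0.235]] sep 0.09058873949390978
0.24 [[0.5795, 0.0068, 0.24], [0.6668, 0.0069, 0.24]] sep 0.08730894641024711
0.245 [[0.5811, 0.0094, 0.245], [0.6651, 0.0094, 0.245]] sep 0.08402915332658434
```

The jaws now stand at a tip height of about 0.21. Open and shut measurements both give a tool offset of about 42 mm (±3) against what is reported. Correcting for this, I aim the tips at z≈0.174 (reported TCP 0.149). The disc top is at 0.163 and contact would show as force.

```bash
python3 - <<'E'
from workcell import bot, hand, vision, get_obs
from h import *
import pickle
hand.move_gripper(.045,20)
f0=np.array(get_obs()["wrist_force"])
for z in (.17,.16,.154,.149):
    bot.servo_line([.470,-.289,z],velocity=.06)
    o=get_obs(); f=np.array(o["wrist_force"])-f0; print(round(o["time_s"],2),o["position"].round(4) if hasattr(o["position"],"round") else o["position"],f.round(1))
    if abs(f).max()>6: print("STOP"); break
else:
    hand.move_gripper(.0,20)
    o=get_obs(); print(o["time_s"],o["gripper_width"],np.array(o["wrist_force"]).round(2),o["ft_torque"],o["position"])
d={n:vision.read_camera(n) for n in ["scene","wrist"]}; pickle.dump(d,open("d3.pkl","wb"))
def g(n,b,s):
    u0,v0,u1,v1=b; f=d[n]["frame"][v0:v1,u0:u1,::-1].astype(float)/255
    return cv2.resize((255*f**.45).astype(np.uint8),s,interpolation=cv2.INTER_CUBIC)
cv2.imwrite("pics/g4.png",np.hstack([g("wrist",(160,140,350,330),(400,400)),g("scene",(180,30,270,120),(400,400))]))
E
```

```text
5.79 [ 0.4697 -0.2888  0.1694] [ 0.6 -1.   0.4]
6.11 [ 0.4697 -0.2888  0.1595] [1.3 0.1 0.8]
6.36 [ 0.4697 -0.2889  0.1536] [0.5 0.  1.1]
6.61 [ 0.4698 -0.2889  0.1487] [1.2 0.  0.3]
6.9667 0.015810238108827267 [-0.39 -0.37  0.57] [-0.09479372  0.05918582  0.03007768] [ 0.4700821  -0.28915252  0.14919146]
```

View pics/g4.png

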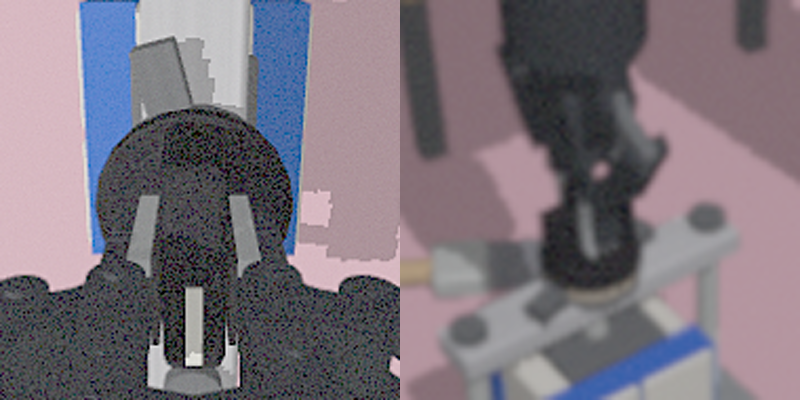

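The grip is on: width 15.8 mm is the wing's thickness, lateral force is about 0, and the wrist picture shows the pads straddling the wing. Now I grip firmly and make the break-loose twist.

```bash
python3 - <<'E'
from workcell import bot, hand, vision, get_obs, kinematics
from h import *
hand.move_gripper(.0,95)
def st(t): o=get_obs(); print(t,round(o["time_s"],2),"w",round(o["gripper_width"],4),np.array(o["wrist_force"]).round(1),np.array(o["ft_torque"]).round(2),"j6",round(o["joint_pos"][5],3))
st("gripped")
p=[.470,-.289,.149]
j=np.array(kinematics.solve_ik(p,q(.12-np.pi/2))); print(j.round(3))
for a in (.25,.65):
    t=j.copy(); t[5]-=a; bot.goto_joints(t); st(a)
f=vision.read_camera("wrist")["frame"][:,:,::-1]/255.
cv2.imwrite("pics/w5.png",(255*f**.45).astype(np.uint8))
E
```

```text
gripped 7.28 w 0.0144 [-1.1  0.2  5.4] [0.   0.26 0.03] j6 0.897
[-0.554  0.307  1.848 -0.     0.986  0.897]
0.25 7.63 w 0.0144 [-1.2 -0.8  5.9] [-0.14  0.31 -0.12] j6 0.648
0.65 8.1 w 0.0145 [-1.5 -3.4  4.4] [-0.39  0.23  0.06] j6 0.252
```

View pics/w5.png

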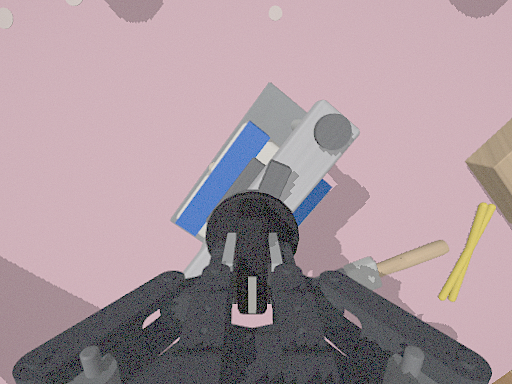

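The white mark at (252,295) still lies between the pads, while the bridge is now turned about 0.65 rad in the picture, so the knob follows the jaws. I'll continue to a bit past the quarter turn.

```bash
python3 - <<'E'
from workcell import bot, hand, vision, get_obs, kinematics
from h import *
import pickle
def st(t): o=get_obs(); print(t,round(o["time_s"],2),"w",round(o["gripper_width"],4),np.array(o["wrist_force"]).round(1),np.array(o["ft_torque"]).round(2),"j6",round(o["joint_pos"][5],3))
j=np.array([-0.554,0.307,1.848,0,0.986,0.897]); o=get_obs()["joint_pos"]; j[:5]=kinematics.solve_ik([.470,-.289,.149],q(.12-np.pi/2))[:5]
for a in (1.15,1.58):
    t=j.copy(); t[5]-=a; bot.goto_joints(t); st(a)
bot.dwell(.2)
hand.move_gripper(.05,40); st("open")
bot.servo_line([.470,-.289,.26],velocity=.12)
bot.reach([.470,-.289-.05,.31],q(.12)); st("up")
d={n:vision.read_camera(n) for n in ["scene","wrist","side"]}; pickle.dump(d,open("d6.pkl","wb"))
for n in d: cv2.imwrite(f"pics/{n}6.png",(255*(d[n]["frame"][:,:,::-1]/255.)**.6).astype(np.uint8))
E
```

```text
1.15 8.7 w 0.0144 [ 1.7 -5.1  5.1] [-0.8  -0.05 -0.02] j6 -0.246
1.58 9.19 w 0.0145 [ 2.1 -5.1  3.5] [-0.87 -0.28  0.02] j6 -0.679
open 9.82 w 0.0502 [0.4 0.  0.1] [-0.01  0.03  0.04] j6 -0.682
up 11.28 w 0.0498 [-0.6  0.7 -0.7] [-0.04 -0.02 -0.02] j6 -0.747
```

View pics/wrist6.png

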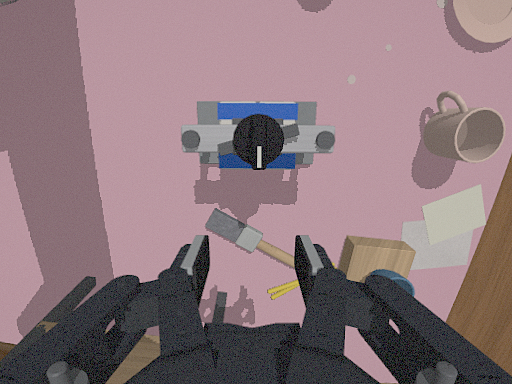

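View pics/side6.png

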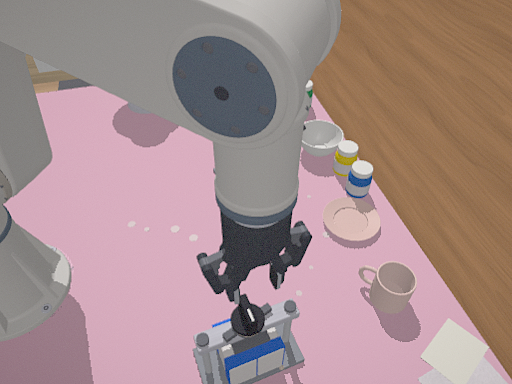

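View pics/scene6.png

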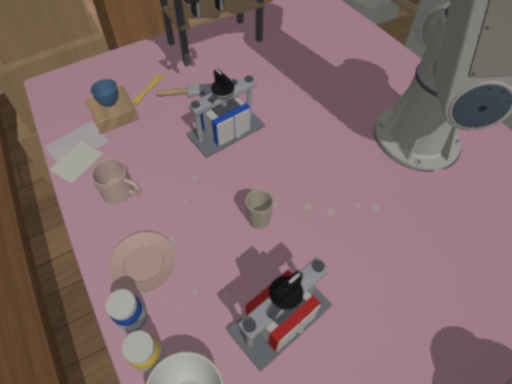

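```bash
python3 - <<'E'
import pickle
from h import *
d=pickle.load(open("d6.pkl","rb")); d1=pickle.load(open("d1.pkl","rb")); w=d["wrist"]
f=w["frame"].astype(int)[140:172,250:270]; ys,xs=np.where(f.min(2)>110); k=ys<ys.max()+1
for a in(0,):
    P=plane(w,np.c_[xs+250,ys+140],.199)[:,:2]; v=np.linalg.svd(P-P.mean(0))[2][0]; print(len(xs),P.mean(0),"mark ang",np.arctan2(-v[1],-v[0]),np.arctan2(v[1],v[0]))
B=plane(w,[(191.5,139),(325,139)],.145); e=B[1]-B[0]; print("bolts",B.round(4),"bridge ang",np.arctan2(e[1],e[0]),np.arctan2(-e[1],-e[0]))
a=d["scene"]["frame"].astype(int);b=d1["scene"]["frame"].astype(int)
for n,(u0,v0,u1,v1) in dict(tumbler=(240,185,280,235),red=(225,255,335,365)).items(): print(n,"mean absdiff",abs(a-b)[v0:v1,u0:u1].mean())
from workcell import get_obs
o=get_obs();print(o["time_s"],np.abs(o["joint_vel"]).max())
E
```

```text
87 [ 0.47044821 -0.30272651] mark ang 1.6933360326191116 -1.4482566209706815
bolts [[ 0.3887 -0.2984  0.145 ]
 [ 0.5507 -0.2787  0.145 ]] bridge ang 0.12063467058658794 -3.020957983003205
tumbler mean absdiff 0.5886666666666667
red mean absdiff 0.6619559228650138
11.4333 0.003889170998981028
```

The mark is at 1.693 rad and the bridge at 0.121 rad, so the knob has turned 1.57 rad. The tumbler and red clamp are unchanged in the scene picture, and the arm stands clear and still. I'm handing in.

```bash
python3 -c "
from workcell import hand_in
hand_in()"
```

```text
the job is handed in; nothing more can be done
```

The blue-banded clamp is open. I gripped the wing at 95 N, broke the knob loose with a twist to 0.65 rad, turned it on to a quarter turn, let go and backed off upwards.

**Last checks:**
- **Blue knob:** the wing lies at 1.693 rad and the bridge at 0.121 rad, a turn of about 1.57 rad. That is from one wrist picture after release; I did not measure the knob's speed separately.
- **Red clamp and tumbler:** both look unchanged in the scene picture against the one taken before the grasp (mean difference below 0.7 grey levels).
- **Robot:** it was clear of everything, wrist force under 1 N, at 11.4 s of the 29 s allowed.

**What disagreed:**
- **Tool length:** the fingertips stood about 42 mm (±3) farther back than the reported TCP and the stated tool sizes imply. My first close therefore shut on air just above the wing, with no contact force. I measured the offset in the pictures and went down again by that much; the jaws then stopped at 15.8 mm, the wing's thickness being 16 mm.
- **Camera views:** they differed by 2–3 mm on the knob axis, which did not affect the grasp.

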